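# Gate the stir-bar tote and tip the stir bars into one corner

### The arm

A 7-joint arm with a two-finger parallel gripper is mounted at the origin on a cart in front of the work surface, level with it; the furniture and walls round the work are solid. World frame = base frame: x ahead of the robot, y to its left, z up, the work surface at z = 0. Lengths are in m, angles in rad, forces in N, time in s.
With the tool pointing down it reaches from about 0.425 to 0.875 m from the base axis. Payload 4.7 kg.
Tool frame: the origin (TCP) lies where the fingers leave the gripper's body, on its centre line; the fingertips stand 70 mm ahead of it and the grasp point (between the pads) lies 51 mm ahead of it; z points along the fingers, y is the line along which they close (so a half turn about z gives the same grasp; the last joint's range is limited). The gripper opens to 87 mm and grips with 3 to 60 N. Pads are 19 mm wide; open, the fingers measure 117 mm over their backs; the gripper's body (75 mm by 190 mm) begins 51 mm behind the grasp point.
Start: joints at [-1.239, 0.321, -0.07, 1.45, 0.023, 1.371, -0.057], TCP at [0.203, 0.617, 0.292] pointing down, gripper open.
Joint ranges: [-2.86, 2.86], [-0.3, 2.09], [-1.38, 1.24], [0.06, 2.45], [-1.56, 4.7], [0.09, 2.05], [-2.69, 2.69]. Speed limits (rad/s): [2.57, 2.57, 3.14, 3.14, 3.14, 3.14, 3.14].

### API

Orientations are given as a rotation vector (axis times angle).
In Python, from bench import get_state, get_image, get_calibration, close_job gives the robot as it stands.
- The arm moves only by the tool send_rows, never from a script. Its argument "rows" is a list of rows, each an object of numbers: "hand": the finger opening in mm, from 0 to 87; "x", "y", "z": the shift along the world's x, y, z in mm; "roll": the turn about the world's z in degrees. A call has 1 to 10 rows; each row shifts and turns the commanded pose from where the row before left it; what a row does not reach is not made up. A row lasts 1/10 s, in which the tool goes at most 50 mm and 8.59 degrees, less where a joint would pass 70% of its speed; a pose out of reach is approached as far as the arm can. A call is refused whole if a number of a shift passes 50 or a number of a turn 8.59, either way. A call with a gripper value outside its range is refused whole. The fingers move at their own pace and stop on an object; "force" is the grip in N (left out, the last holds). Time passes only in rows, so rows that do not move let the fingers close. It gives the time, the measured TCP pose, the force, the opening and the grip force at its end, in the units of the state.
- get_state(): the state, without advancing time (a new reading comes with each control period).
- get_image(name): name is "scene" or "top"; returns the picture (384x512x3 uint8, blue, green, red); there is no depth.
- get_calibration(name): a dict with "mtx" (3x3 intrinsics, pixels), "world_from_camera" (4x4, takes a point from camera to world coordinates). Camera axes: x right, y down, z forward; pixel columns grow to the right and rows downward; lengths in m; the calibration is good to about 2 mm. A picture is of the moment at which its call begins. get_calibration takes no time and is no camera call.
- close_job(): hands the job in; it is judged then, once.
The state is a dict: "time": time; "joint_positions": joint angles; "qd": joint speeds; "joint_torque": joint torques, N m; "position": TCP position; "tool_rot": TCP orientation; "ft_force": force on the tool from outside, world axes, zero at the start; "torque": the same for the moment, N m; "grip_width": opening from 0.0 (shut) to 1.0 (fully open); "grip_force": force on a finger pad.
Only numpy, scipy, OpenCV 4.12 (cv2) and the standard library are available. Lean on these libraries where they do the work, as an engineer would, in place of code of your own. Each camera call takes 0.05 s, during which the arm holds its last target. There are 200 camera calls.

### The job

Close the open end of the small steel tote by laying the gate bar across it, down in the slots of its two side walls, and let go of the bar. Then pick the tote up by its handle, clear of the bench, and tilt it so that all three stir bars slide into the corner at the gate end on the side where the empty glass beaker stands; finish while still holding the tote there, tilted and still. Do not touch the stir bars with the gripper or spill them, and leave the beaker, the mortar and the dropper bottle where they are.

Things in the scene. Friction and masses are not known exactly. Their poses are not given: they have to be found in the camera images.
- tote: Small open steel tote, loose on the bench, 157 (x) x 138 (y) mm, walls 40 mm high, 4 mm thick, floor 3 mm, 0.3 kg. Origin: centre of the underside (floor runs from x = -82 to +75 mm). Own axes: z up, -x towards the open gate end (roughly facing the robot), +y its left side. A black handle crosses over it from wall to wall at x = 22 mm.
- handle (a point): Middle of the tote's handle: a straight bar along the tote's y axis, 12 mm thick in x, 18 mm tall, 143 mm long, centre 95 mm above the tote's underside, 22 mm behind its origin; clear space of 83 mm between it and the tote floor.
- slots (a point): Midway between the tote's two slots, at their bottoms (tote x = -67, z = 6 mm); the gate bar's origin comes here when fully down. Each side wall (y = +-67 mm) has an upright slot at the gate end, 14 mm wide in x, open at the top, with flared lips up to 51 mm above the tote's underside.
- gate_bar: Loose gate bar, 80 g: upright steel strip 152 mm long (y), 9 mm thick (x), 24 mm tall, square end plates (26 x 26, 4 mm thick) and a black grip block in the middle, 50 mm high. Stands on its end plates. Origin: centre of underside; z up. When laid, the strip lies in both slots, end plates hang outside the side walls with 3 mm play each side; either way round fits.
- bar_grip (a point): Middle of the gate bar's grip block (40 mm along y, 12 mm thick in x), 38 mm above the bar's underside; pinch it across its 12 mm thickness.
- corner_left (a point): Inner floor corner of the tote at the gate end on its +y side, where gate bar, left wall and floor meet.
- corner_right (a point): The same on the tote's -y side.
- stir_a: White PTFE stir bar, 30 mm long (its y), 9 mm thick, lying loose on the tote floor; origin at the centre of its underside. Slippery: starts to slide when the floor slopes about 9 to 14 degrees; needs some more when it also rubs along a wall or the gate bar.
- stir_b: Second stir bar, the same.
- stir_c: Third stir bar, the same.
- beaker: Small empty glass beaker, 46 mm across, 60 mm tall, standing on the bench to the left (+y) or to the right (-y) of the tote; it tells which corner is meant. Origin: centre of its underside.
- mortar: White mortar bowl, 76 mm across, 46 mm tall, standing on the other side of the tote. Origin: centre of its underside.
- dropper_bottle: Bystander: brown dropper bottle, 35 mm across, 103 mm tall. Origin: centre of its underside.

How it is judged:
On the way, in this order (a step that is already met when the one before it is completed fails the run):
1. the gate bar lies fully down in both slots of the tote on the bench, let go (x of gate_bar in the frame of tote between -0.075 and -0.059 m and y of gate_bar in the frame of tote between -0.007 and 0.007 m and z of gate_bar in the frame of tote between 0.002 and 0.011 m and angle between the z axis of gate_bar and the z axis of tote, either way round below 0.35 rad and contact force between the fingers and gate_bar below 0.1 N and height (world z) of tote below 0.006 m and angle between tote's own z axis and vertical below 0.06 rad), for 0.2 s.
2. the tote is lifted clear of the bench (height (world z) of each of corner_left, corner_right, tote above 0.02 m), for 0.1 s.
At the end, for the whole second after the job is handed in: The tote is held by the fingers alone, still, 20 mm or more above the bench, tilted 0.2 to 0.8 rad; the gate bar lies down in both slots; all three stir bars rest in the tote within 85 mm of the inner gate-end corner on the beaker side; bystanders not shifted over 25 mm (all of step 2 and x of gate_bar in the frame of tote between -0.075 and -0.059 m and y of gate_bar in the frame of tote between -0.007 and 0.007 m and z of gate_bar in the frame of tote between 0.002 and 0.011 m and angle between the z axis of gate_bar and the z axis of tote, either way round below 0.35 rad and ((y of beaker in the frame of tote above 0 m and distance between each of stir_a, stir_b, stir_c and corner_left below 0.085 m) or (y of beaker in the frame of tote below 0 m and distance between each of stir_a, stir_b, stir_c and corner_right below 0.085 m)) and angle between tote's own z axis and vertical between 0.2 and 0.8 rad and contact force between the fingers and tote above 2 N and contact force between tote and beaker below 0.3 N and contact force between tote and mortar below 0.3 N and contact force between tote and dropper_bottle below 0.3 N and linear speed of each of tote, stir_a, stir_b, stir_c below 0.03 m/s); the arm keeps its last pose, push and grip.
It fails at once if a stir bar is touched by the gripper (contact force between the fingers and stir_a above 0.2 N or contact force between the fingers and stir_b above 0.2 N or contact force between the fingers and stir_c above 0.2 N).
It fails at once if a stir bar leaves the tote (distance between any of stir_a, stir_b, stir_c and tote above 0.14 m).
It fails at once if the beaker, mortar or dropper bottle is shifted by more than 25 mm or tipped (distance of any of beaker, mortar, dropper_bottle from where it was at the start of the episode above 0.025 m or angle between any of beaker, mortar, dropper_bottle's own z axis and vertical above 0.4 rad).
It also fails if it takes over 48 s, if anything falls off the work surface, if the arm or the gripper's body presses on something with over 40 N, if the wrist force passes 120 N, or if a joint passes its speed limit or range.

## Working session

There is one attempt and no reset: what is moved stays moved. The work goes in short steps, Python scripts to look and compute and a tool call to move; the robot and the scene stay as the last step left them, time stands still between calls to the robot, and variables do not carry over. Pictures are saved under pics/ and viewed, at most 10 in all, crops included, and the job is handed in when it is done.

Besides the shell and the picture viewer there is one more tool, called as name(argument=value, ...) on one line, values as JSON. send_rows: Moves the arm, as the interface text tells. Its arguments: {"type":"object","properties":{"rows":{"type":"array","items":{"type":"object","properties":{"hand":{"type":"number"},"x":{"type":"number"},"y":{"type":"number"},"z":{"type":"number"},"roll":{"type":"number"}}}},"force":{"type":"number"}},"required":["rows"]}

```bash
mkdir -p pics
cat > h.py <<'E'
import numpy as np,cv2
from bench import *
def proj(name,P):
    c=get_calibration(name);M=np.linalg.inv(c["world_from_camera"]);P=np.atleast_2d(P)
    q=(M[:3,:3]@P.T+M[:3,3:4]);q=np.array(c["mtx"])@q;return (q[:2]/q[2]).T
def unproj(name,uv,z):
    c=get_calibration(name);T=np.array(c["world_from_camera"])
    d=T[:3,:3]@np.linalg.inv(c["mtx"])@np.array([uv[0],uv[1],1.]);o=T[:3,3]
    return o+d*(z-o[2])/d[2]
def snap(name,f,crop=None,s=1.5):
    im=get_image(name)
    if crop: u0,v0,u1,v1=crop; im=im[v0:v1,u0:u1]
    cv2.imwrite("pics/"+f,cv2.resize(im,None,fx=s,fy=s,interpolation=cv2.INTER_CUBIC))
E
python3 - <<'E'
from h import *
snap("top","a.png");snap("scene","b.png")
for n in("top","scene"):
    c=get_calibration(n);print(np.round(c["world_from_camera"],2).tolist(),np.round(c["mtx"]).tolist())
print(get_state())
E
```

```text
[[-0.03, -0.97, 0.22, 0.23], [-1.0, 0.03, -0.0, 0.05], [-0.0, -0.22, -0.97, 1.36], [0.0, 0.0, 0.0, 1.0]] [[447.0, 0.0, 252.0], [0.0, 447.0, 189.0], [0.0, 0.0, 1.0]]
[[0.77, -0.49, 0.41, 0.04], [-0.64, -0.57, 0.51, -0.55], [-0.02, -0.66, -0.75, 0.98], [0.0, 0.0, 0.0, 1.0]] [[492.0, 0.0, 259.0], [0.0, 492.0, 190.0], [0.0, 0.0, 1.0]]
{'time': 0.1, 'joint_positions': array([-1.23890811,  0.32178045, -0.07006997,  1.45153188,  0.0226232 ,
        1.37083956, -0.05693184]), 'qd': array([ 0.00068569, -0.00029839,  0.00079667, -0.00337937, -0.00140083,
        0.00063896, -0.00029167]), 'joint_torque': array([ 1.88231625e-04, -4.92571700e+01, -4.05665673e-01, -3.13396955e+01,
       -6.41149934e-02,  3.95936274e-02,  9.24561846e-05]), 'position': array([0.20304034, 0.61707657, 0.29126079]), 'tool_rot': array([-4.97078650e-01, -3.10185504e+00,  2.77321331e-03]), 'ft_force': array([-0.54630725,  0.27926105,  0.26981299]), 'torque': array([ 0.05153606,  0.01749716, -0.00737321]), 'grip_force': 0.0, 'grip_width': 1.0023795918791456}
```

View pics/a.png

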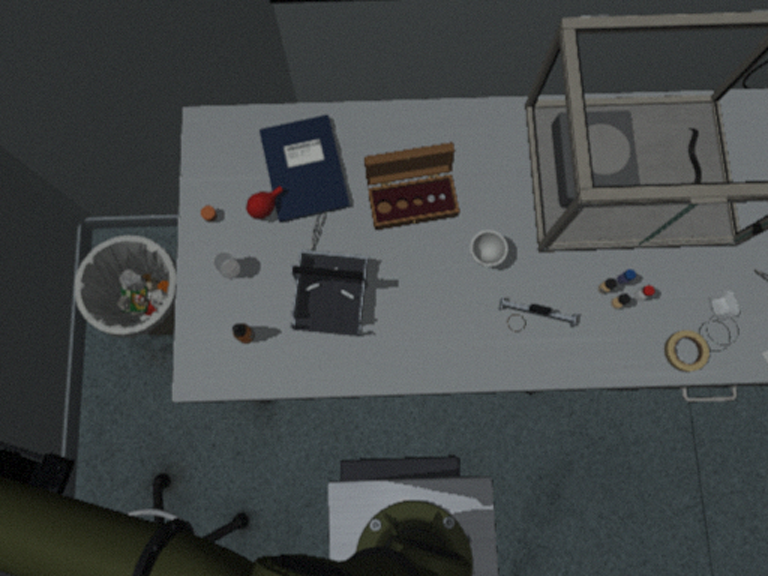

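View pics/b.png

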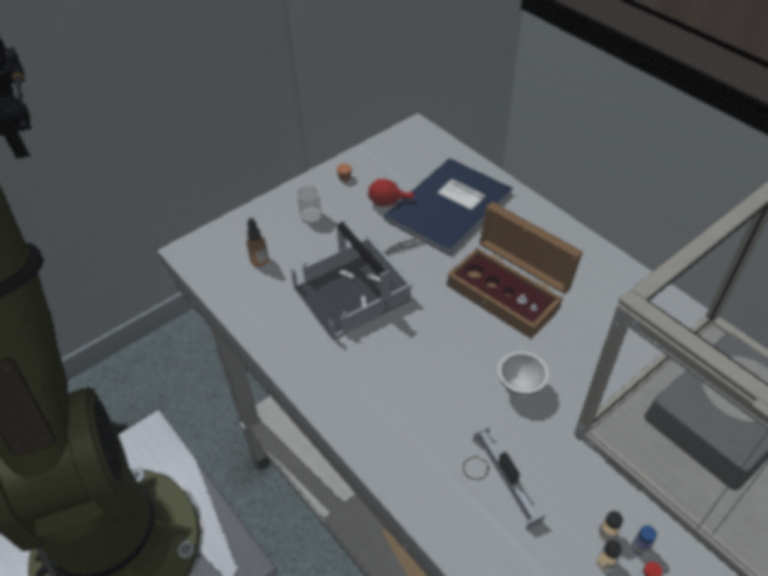

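The top view shows the tote at about (330,295), handle (293,270)–(366,275), gate end toward the robot. The beaker is left at (228,265), the mortar right at (490,249), the bottle at (243,332), and the gate bar at (540,309). The scene view agrees. I'll zoom in on both.

Run:
```python
from h import *
im=get_image("top")
a=cv2.resize(im[155:235,185:255],None,fx=7,fy=7,interpolation=cv2.INTER_CUBIC)   # tote
b=cv2.resize(im[190:225,325:393],None,fx=7,fy=7,interpolation=cv2.INTER_CUBIC)
o=np.zeros((560,490,3),np.uint8);o[:a.shape[0],:a.shape[1]]=a
cv2.imwrite("pics/c.png",cv2.convertScaleAbs(a,alpha=1.6));cv2.imwrite("pics/d.png",cv2.convertScaleAbs(b,alpha=1.6))
def U(p,z): return unproj("top",np.array(p)/1.5,z).round(3)
print("handle",U((293,270),.1),U((366,275),.1));print("bar",U((505,303),.026),U((575,318),.026),U((540,309),.05))
print("beaker",U((231,272),.0),"mortar",U((490,255),0),"bottle",U((246,338),0))
```

```text
handle [0.549 0.213 0.1  ] [0.535 0.072 0.1  ]
bar [ 0.485 -0.206  0.026] [ 0.45  -0.344  0.026] [ 0.466 -0.269  0.05 ]
beaker [0.575 0.355 0.   ] mortar [ 0.594 -0.187  0.   ] bottle [0.435 0.322 0.   ]
```

View pics/c.png

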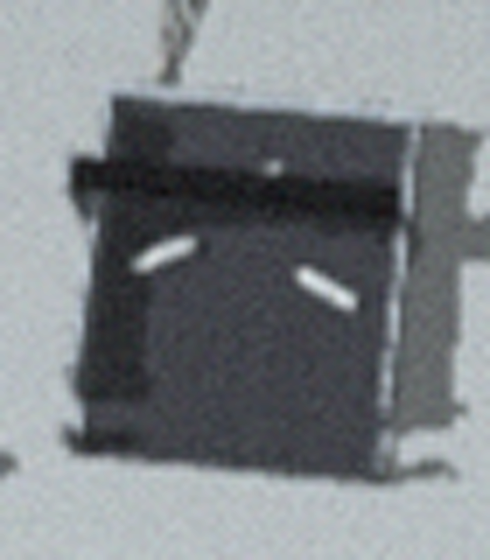

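View pics/d.png

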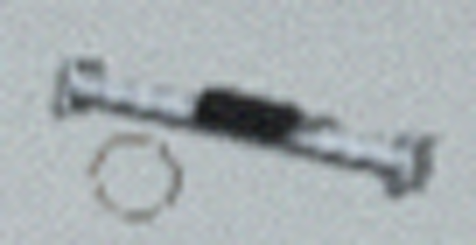

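c.png: handle's back top edge runs (72,160)–(403,183), back wall top (113,96)–(413,125), with two stir bars at (165,253) and (327,289) and a third showing at (275,168). d.png: bar end plates at (80,88) and (412,165), with the back edge of the grip block at (203,90)–(300,105).

```bash
cat >> h.py <<'E'
from scipy.optimize import least_squares
def fit(mod,pix,x0,name="top"):
    mod=np.array(mod)/1000.;pix=np.array(pix)
    def W(p):
        c,s=np.cos(p[2]),np.sin(p[2]);return np.c_[p[0]+c*mod[:,0]-s*mod[:,1],p[1]+s*mod[:,0]+c*mod[:,1],mod[:,2]]
    r=least_squares(lambda p:(proj(name,W(p))-pix).ravel(),x0);return r.x,r.fun.reshape(-1,2).round(1)
E
python3 - <<'E'
from h import *
o=np.array([185,155]);P=np.array([(113,96),(413,125),(72,160),(403,183)])/7+o-.43
p,r=fit([(75,69,40),(75,-69,40),(28,71.5,104),(28,-71.5,104)],P,[.52,.14,0]);print("tote",p,r.tolist())
c,s=np.cos(p[2]),np.sin(p[2])
w=lambda x,y,z:np.array([p[0]+c*x-s*y,p[1]+s*x+c*y,z])
print("handle",w(.022,0,0),"slots",w(-.067,0,0))
for q in [(-.082,.069,.003),(-.082,-.069,.003)]: print("gate edge in crop",(proj("top",w(*q))-o+.43)*7)
o=np.array([325,190]);P=np.array([(80,88),(412,165),(203,90),(300,105)])/7+o-.43
b,r=fit([(0,76,18),(0,-76,18),(6,20,50),(6,-20,50)],P,[.466,-.27,0]);print("bar",b,r.tolist())
s=get_state();print(s["time"],s["position"],s["joint_positions"])
from scipy.spatial.transform import Rotation as R
print(R.from_rotvec(s["tool_rot"]).as_matrix().round(3))
E
```

```text
tote [ 0.51969721  0.14834785 -0.12217253] [[-1.3, -0.4], [0.9, -0.7], [-0.8, -0.0], [1.2, 1.0]]
handle [0.54153323 0.14566674 0.        ] slots [0.45319661 0.15651307 0.        ]
gate edge in crop [[ 72.26799522 461.41679769]]
gate edge in crop [[387.01001967 489.44703655]]
bar [ 0.46780366 -0.27252091 -0.25759461] [[-2.0, -0.1], [0.0, -0.1], [1.2, -0.3], [0.7, 0.5]]
0.15 [0.20305832 0.61713349 0.29141817] [-1.23890355  0.32165004 -0.07006957  1.45138711  0.02261639  1.37081575
 -0.05689731]
[[-0.95   0.312 -0.   ]
 [ 0.312  0.95  -0.001]
 [-0.    -0.001 -1.   ]]
```

send_rows(rows=[{"hand": 40,"x": 28.5,"y": -40.5,"roll": -8.5},{"x": 28.5,"y": -40.5,"roll": -8.5},{"x": 28.5,"y": -40.5,"roll": -8.5},{"x": 28.5,"y": -40.5,"roll": -8.5},{"x": 28.5,"y": -40.5,"roll": -8.5},{"x": 28.5,"y": -40.5,"roll": -8.5},{"x": 28.5,"y": -40.5,"roll": -8.5},{"x": 28.5,"y": -40.5,"roll": -8.5},{"x": 28.5,"y": -40.5,"roll": -8.5},{"x": 28.5,"y": -40.5,"roll": -8.5}])

```text
schema error: expected keys hand, x, y, z, roll
```

send_rows(rows=[{"hand": 40,"x": -2,"y": -48.5,"roll": -1.6},{"x": -2,"y": -48.5},{"x": -2,"y": -48.5},{"x": -2,"y": -48.5},{"x": -2,"y": -48.5},{"x": -2,"y": -48.5},{"x": -2,"y": -48.5},{"x": -2,"y": -48.5},{"x": -2,"y": -48.5},{"x": -2,"y": -48.5}])

```text
schema error: expected keys hand, x, y, z, roll
```

send_rows(rows=[{"z": -40},{"z": -40},{}])

```text
schema error: expected keys hand, x, y, z, roll
```

Run:
```python
from h import *
from scipy.spatial.transform import Rotation as R
a=get_image("top");b=get_image("scene")
a=cv2.resize(a[160:240,310:400],None,fx=6,fy=6,interpolation=cv2.INTER_CUBIC)
b=cv2.resize(b[260:380,270:400],None,fx=4,fy=4,interpolation=cv2.INTER_CUBIC)
cv2.imwrite("pics/e.png",cv2.convertScaleAbs(b,alpha=1.5))
s=get_state();m=R.from_rotvec(s["tool_rot"]).as_matrix();print(s["time"],s["position"].round(4),np.degrees(np.arctan2(m[1,1],m[0,1])),s["grip_width"],s["ft_force"].round(1),m[:,2].round(3))
# predicted bar keypoints in scene crop, and fingertip
B=np.array([.4678,-.2725]);t=-.2576
R2=np.array([[np.cos(t),-np.sin(t)],[np.sin(t),np.cos(t)]])
for q in [(0,76,0),(0,-76,0),(0,20,50),(0,-20,50),(0,76,26),(0,-76,26)]:
    w=np.r_[B+R2@np.array(q[:2])/1000,q[2]/1000];print(q,((proj("scene",w)[0]-[270,260]+.4)*4).round())
```

```text
0.25 [0.2031 0.6172 0.2917] 71.79256045970816 0.9966236761659983 [-0.   1.1  0.1] [-0.    -0.001 -1.   ]
(0, 76, 0) [199. 129.]
(0, -76, 0) [348. 368.]
(0, 20, 50) [260. 167.]
(0, -20, 50) [301. 231.]
(0, 76, 26) [202. 105.]
(0, -76, 26) [355. 346.]
```

View pics/e.png

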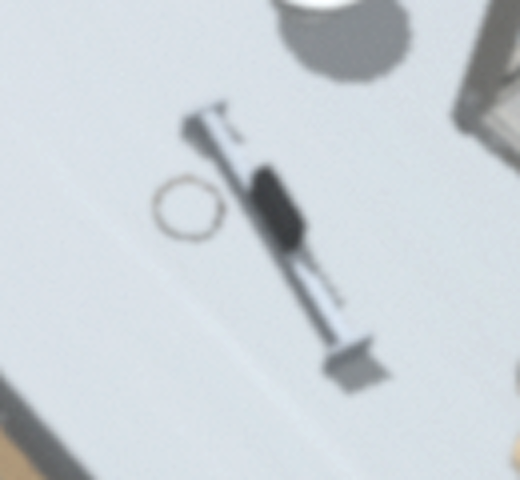

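The scene crop (bar plates at (207,115) and (348,350), grip block at (278,208)) agrees with the bar fit to about 1–2 px. Every row needs all its keys, so I'm resending.

send_rows(rows=[{"hand": 40,"x": 28.5,"y": -40.5,"z": 0,"roll": -8.5},{"hand": 40,"x": 28.5,"y": -40.5,"z": 0,"roll": -8.5},{"hand": 40,"x": 28.5,"y": -40.5,"z": 0,"roll": -8.5},{"hand": 40,"x": 28.5,"y": -40.5,"z": 0,"roll": -8.5},{"hand": 40,"x": 28.5,"y": -40.5,"z": 0,"roll": -8.5},{"hand": 40,"x": 28.5,"y": -40.5,"z": 0,"roll": -8.5},{"hand": 40,"x": 28.5,"y": -40.5,"z": 0,"roll": -8.5},{"hand": 40,"x": 28.5,"y": -40.5,"z": 0,"roll": -8.5},{"hand": 40,"x": 28.5,"y": -40.5,"z": 0,"roll": -8.5},{"hand": 40,"x": 28.5,"y": -40.5,"z": 0,"roll": -8.5}])

```text
time: 1.25
position: [0.4889, 0.2107, 0.2925]
tool_rot: [-2.468, -1.944, -0.001]
ft_force: [0.7, 0.4, -0.3]
grip_width: 0.463
grip_force: 0.0
```

send_rows(rows=[{"hand": 40,"x": -2,"y": -48.5,"z": 0,"roll": -1.6},{"hand": 40,"x": -2,"y": -48.5,"z": 0,"roll": 0},{"hand": 40,"x": -2,"y": -48.5,"z": 0,"roll": 0},{"hand": 40,"x": -2,"y": -48.5,"z": 0,"roll": 0},{"hand": 40,"x": -2,"y": -48.5,"z": 0,"roll": 0},{"hand": 40,"x": -2,"y": -48.5,"z": 0,"roll": 0},{"hand": 40,"x": -2,"y": -48.5,"z": 0,"roll": 0},{"hand": 40,"x": -2,"y": -48.5,"z": 0,"roll": 0},{"hand": 40,"x": -2,"y": -48.5,"z": 0,"roll": 0},{"hand": 40,"x": -2,"y": -48.5,"z": 0,"roll": 0}])

```text
time: 2.25
position: [0.4677, -0.2743, 0.2927]
tool_rot: [2.488, 1.917, 0.003]
ft_force: [1.3, -0.2, -0.8]
grip_width: 0.455
grip_force: 0.0
```

send_rows(rows=[{"hand": 40,"x": 0,"y": 0,"z": -40,"roll": 0},{"hand": 40,"x": 0,"y": 0,"z": -40,"roll": 0},{"hand": 40,"x": 0,"y": 0,"z": 0,"roll": 0},{"hand": 40,"x": 0,"y": 0,"z": 0,"roll": 0}])

```text
time: 2.65
position: [0.4681, -0.2724, 0.2126]
tool_rot: [-2.489, -1.917, 0.001]
ft_force: [0.0, -0.1, 0.7]
grip_width: 0.463
grip_force: 0.0
```

```bash
cat >> h.py <<'E'
from scipy.spatial.transform import Rotation as R
def st():
    s=get_state();m=R.from_rotvec(s["tool_rot"]).as_matrix();print(round(s["time"],2),s["position"].round(4),"yaw",np.degrees(np.arctan2(m[1,1],m[0,1])).round(2),"w",87*s["grip_width"],"f",s["grip_force"],s["ft_force"].round(1),s["torque"].round(2),"z",m[:,2].round(3))
E
python3 -c "
from h import *;st()"
```

```text
2.65 [ 0.4681 -0.2724  0.2126] yaw -14.8 w 40.26614029798147 f 0.0 [ 0.  -0.1  0.7] [-0.11  0.06 -0.04] z [-0.001 -0.    -1.   ]
```

send_rows(rows=[{"hand": 40,"x": 0,"y": 0,"z": -40,"roll": 0},{"hand": 40,"x": 0,"y": 0,"z": -40,"roll": 0},{"hand": 40,"x": 0,"y": 0,"z": -20,"roll": 0},{"hand": 40,"x": 0,"y": 0,"z": -7.5,"roll": 0},{"hand": 0,"x": 0,"y": 0,"z": 0,"roll": 0},{"hand": 0,"x": 0,"y": 0,"z": 0,"roll": 0},{"hand": 0,"x": 0,"y": 0,"z": 0,"roll": 0},{"hand": 0,"x": 0,"y": 0,"z": 0,"roll": 0},{"hand": 0,"x": 0,"y": 0,"z": 0,"roll": 0},{"hand": 0,"x": 0,"y": 0,"z": 0,"roll": 0}], force=30)

```text
time: 3.65
position: [0.4688, -0.2728, 0.1057]
tool_rot: [2.488, 1.916, 0.002]
ft_force: [-0.4, 0.0, 6.0]
grip_width: 0.136
grip_force: 30.0
```

send_rows(rows=[{"hand": 0,"x": 0,"y": 0,"z": 20,"roll": 0},{"hand": 0,"x": 0,"y": 0,"z": 40,"roll": 0},{"hand": 0,"x": 0,"y": 0,"z": 45,"roll": 0},{"hand": 0,"x": 0,"y": 0,"z": 25,"roll": 0}])

```text
time: 4.05
position: [0.4687, -0.2734, 0.2378]
tool_rot: [2.488, 1.914, 0.003]
ft_force: [0.1, -0.3, -0.6]
grip_width: 0.135
grip_force: 30.0
```

send_rows(rows=[{"hand": 0,"x": -1.5,"y": 37,"z": 0,"roll": 0.8},{"hand": 0,"x": -1.5,"y": 47,"z": 0,"roll": 0.8},{"hand": 0,"x": -1.5,"y": 47,"z": 0,"roll": 0.8},{"hand": 0,"x": -1.5,"y": 47,"z": 0,"roll": 0.8},{"hand": 0,"x": -1.5,"y": 47,"z": 0,"roll": 0.8},{"hand": 0,"x": -1.5,"y": 47,"z": 0,"roll": 0.8},{"hand": 0,"x": -1.5,"y": 47,"z": 0,"roll": 0.8},{"hand": 0,"x": -1.5,"y": 47,"z": 0,"roll": 0.8},{"hand": 0,"x": -1.5,"y": 40,"z": 0,"roll": 0.8},{"hand": 0,"x": 0,"y": 23,"z": -15,"roll": 0.6}])

```text
time: 5.05
position: [0.4547, 0.1607, 0.221]
tool_rot: [-2.348, -2.087, -0.006]
ft_force: [0.2, 0.2, -0.1]
grip_width: 0.135
grip_force: 30.0
```

send_rows(rows=[{"hand": 0,"x": 0,"y": 0,"z": -30,"roll": 0},{"hand": 0,"x": 0,"y": 0,"z": -20,"roll": 0},{"hand": 0,"x": 0,"y": 0,"z": 0,"roll": 0}])

```text
time: 5.35
position: [0.4524, 0.1556, 0.1668]
tool_rot: [-2.352, -2.081, 0.01]
ft_force: [-0.6, 0.6, -1.2]
grip_width: 0.135
grip_force: 30.0
```

Run:
```python
from h import *
a=get_image("scene")
b=cv2.resize(a[140:240,180:290],None,fx=7,fy=5.9,interpolation=cv2.INTER_CUBIC)
b=cv2.resize(a[140:240,180:290],None,fx=6,fy=6,interpolation=cv2.INTER_CUBIC)
cv2.imwrite("pics/f.png",cv2.convertScaleAbs(b,alpha=1.5));st()
# predictions in the crop: tote features and bar features
def pr(p,q): 
    c,s=np.cos(p[2]),np.sin(p[2]);q=np.array(q)/1000;w=np.array([p[0]+c*q[0]-s*q[1],p[1]+s*q[0]+c*q[1],q[2]+(p[3] if len(p)>3 else 0)])
    return ((proj("scene",w)[0]-[180,140]+.42)*6).round()
T=[.5197,.1483,-.1222]
for q in [(22,71.5,104),(22,-71.5,104),(75,69,40),(75,-69,40),(-67,69,51),(-67,-69,51),(-82,69,0),(-82,-69,0)]: print("tote",q,pr(T,q))
s=get_state();B=[s["position"][0],s["position"][1],-.1222,s["position"][2]-.105]
for q in [(0,76,0),(0,-76,0),(0,76,26),(0,-76,26)]: print("bar",q,pr(B,q))
```

```text
5.4 [0.4536 0.1559 0.1686] yaw -7.02 w 11.706196984166302 f 29.977579414844513 [ 0.   0.1 -0.6] [-0.06  0.08  0.03] z [-0.003 -0.002 -1.   ]
tote (22, 71.5, 104) [273.  47.]
tote (22, -71.5, 104) [455. 253.]
tote (75, 69, 40) [388. 108.]
tote (75, -69, 40) [561. 300.]
tote (-67, 69, 51) [105. 221.]
tote (-67, -69, 51) [268. 430.]
tote (-82, 69, 0) [ 88. 314.]
tote (-82, -69, 0) [246. 523.]
bar (0, 76, 0) [ 96. 191.]
bar (0, -76, 0) [277. 421.]
bar (0, 76, 26) [ 89. 148.]
bar (0, -76, 26) [272. 380.]
```

View pics/f.png

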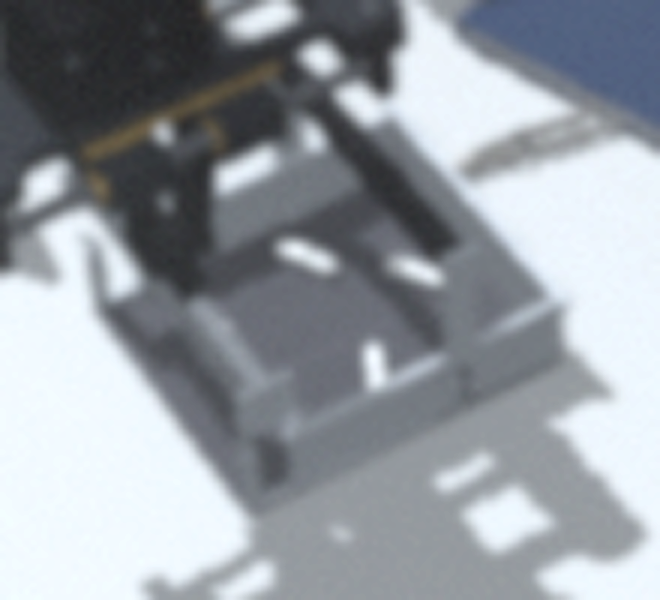

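Tote in this view: back-right corner (563,305), gate-right bottom corner (250,515), right slot near (270,450). That suggests a tote x about 2 mm further than fitted, so I'll nudge and lower.

send_rows(rows=[{"hand": 0,"x": 2,"y": 0.5,"z": -15,"roll": 0},{"hand": 0,"x": 0,"y": 0,"z": -8,"roll": 0},{"hand": 0,"x": 0,"y": 0,"z": -6,"roll": 0},{"hand": 0,"x": 0,"y": 0,"z": 0,"roll": 0}])

```text
time: 5.8
position: [0.4564, 0.1567, 0.1406]
tool_rot: [-2.353, -2.081, 0.001]
ft_force: [-0.8, 0.1, -0.8]
grip_width: 0.136
grip_force: 30.0
```

send_rows(rows=[{"hand": 0,"x": 0,"y": 0,"z": -7,"roll": 0},{"hand": 0,"x": 0,"y": 0,"z": -6,"roll": 0},{"hand": 0,"x": 0,"y": 0,"z": 0,"roll": 0}])

```text
time: 6.1
position: [0.4561, 0.1567, 0.127]
tool_rot: [-2.353, -2.081, 0.002]
ft_force: [0.4, 0.0, -1.2]
grip_width: 0.137
grip_force: 30.0
```

```bash
python3 -c "
from h import *;st()"
```

```text
6.1 [0.4561 0.1567 0.127 ] yaw -7.01 w 11.930365364325766 f 29.977749288082123 [ 0.4  0.  -1.2] [-0.03  0.04 -0.03] z [-0.001 -0.001 -1.   ]
```

send_rows(rows=[{"hand": 0,"x": 0,"y": 0,"z": -7,"roll": 0},{"hand": 0,"x": 0,"y": 0,"z": -7,"roll": 0},{"hand": 0,"x": 0,"y": 0,"z": 0,"roll": 0},{"hand": 30,"x": 0,"y": 0,"z": 0,"roll": 0},{"hand": 30,"x": 0,"y": 0,"z": 0,"roll": 0},{"hand": 30,"x": 0,"y": 0,"z": 0,"roll": 0}])

```text
time: 6.7
position: [0.457, 0.1571, 0.1141]
tool_rot: [2.353, 2.081, 0.001]
ft_force: [-0.6, -1.0, 0.3]
grip_width: 0.306
grip_force: 0.0
```

send_rows(rows=[{"hand": 40,"x": 0,"y": 0,"z": 30,"roll": 0},{"hand": 40,"x": 0,"y": 0,"z": 45,"roll": 0},{"hand": 40,"x": 0,"y": 0,"z": 45,"roll": 0},{"hand": 40,"x": 0,"y": 0,"z": 0,"roll": 0}])

```text
time: 7.1
position: [0.4601, 0.1582, 0.2404]
tool_rot: [2.351, 2.08, 0.019]
ft_force: [0.6, 0.4, 0.5]
grip_width: 0.454
grip_force: 0.0
```

Run:
```python
from h import *
a=get_image("scene");t=get_image("top")
b=cv2.resize(a[150:240,180:290],None,fx=5,fy=5,interpolation=cv2.INTER_CUBIC)
c=cv2.resize(t[155:235,185:255],None,fx=5,fy=5,interpolation=cv2.INTER_CUBIC)
o=np.zeros((450,550+350,3),np.uint8);o[:,:550]=b;o[:400,550:]=c
cv2.imwrite("pics/g.png",cv2.resize(cv2.convertScaleAbs(o,alpha=1.5),(800,400)));st()
```

```text
7.2 [0.4573 0.1573 0.2351] yaw -7.0 w 39.473353654992486 f 0.0 [ 0.   0.3 -1.1] [-0.12  0.1  -0.  ] z [ 0.003  0.002 -1.   ]
```

View pics/g.png

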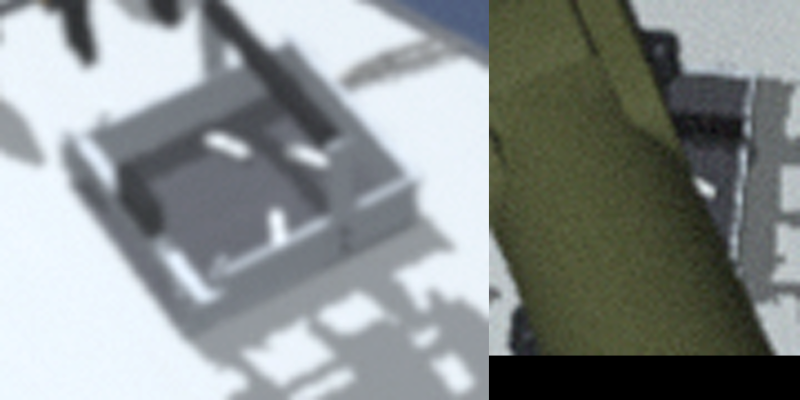

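Left half: the bar lies level in both slots, between about (85,140) and (205,295), and the three stir bars sit at (228,145), (308,155) and (277,225). The tool can only yaw, so I'll get the tilt by gripping the handle off-centre, toward -y and shallow, with a light grip. The tote will then sag with the gate end and left side down.

send_rows(rows=[{"hand": 40,"x": 28,"y": -19,"z": 0,"roll": 0},{"hand": 40,"x": 35,"y": -24,"z": 0,"roll": 0},{"hand": 40,"x": 19,"y": -13,"z": 0,"roll": 0},{"hand": 40,"x": 0,"y": 0,"z": -20,"roll": 0},{"hand": 40,"x": 0,"y": 0,"z": -25,"roll": 0},{"hand": 40,"x": 0,"y": 0,"z": -20,"roll": 0},{"hand": 40,"x": 0,"y": 0,"z": -8,"roll": 0},{"hand": 40,"x": 0,"y": 0,"z": 0,"roll": 0}])

```text
time: 8.0
position: [0.5372, 0.1005, 0.1586]
tool_rot: [-2.352, -2.08, 0.007]
ft_force: [0.9, 0.5, 0.2]
grip_width: 0.459
grip_force: 0.0
```

```bash
python3 -c "
from h import *;st()"
```

```text
8.0 [0.5372 0.1005 0.1586] yaw -7.02 w 39.94871689851621 f 0.0 [0.9 0.5 0.2] [-0.04  0.05  0.01] z [-0.004 -0.002 -1.   ]
```

send_rows(rows=[{"hand": 0,"x": 1,"y": 0,"z": 1,"roll": 0},{"hand": 0,"x": 0,"y": 0,"z": 0,"roll": 0},{"hand": 0,"x": 0,"y": 0,"z": 0,"roll": 0},{"hand": 0,"x": 0,"y": 0,"z": 0,"roll": 0},{"hand": 0,"x": 0,"y": 0,"z": 0,"roll": 0}], force=15)

```text
time: 8.5
position: [0.5396, 0.1011, 0.1623]
tool_rot: [-2.353, -2.081, -0.001]
ft_force: [-0.3, -0.5, 2.1]
grip_width: 0.138
grip_force: 15.0
```

send_rows(rows=[{"hand": 0,"x": 0,"y": 0,"z": 6,"roll": 0},{"hand": 0,"x": 0,"y": 0,"z": 8,"roll": 0},{"hand": 0,"x": 0,"y": 0,"z": 8,"roll": 0},{"hand": 0,"x": 0,"y": 0,"z": 8,"roll": 0},{"hand": 0,"x": 0,"y": 0,"z": 8,"roll": 0},{"hand": 0,"x": 0,"y": 0,"z": 8,"roll": 0},{"hand": 0,"x": 0,"y": 0,"z": 8,"roll": 0},{"hand": 0,"x": 0,"y": 0,"z": 0,"roll": 0}])

```text
time: 9.3
position: [0.5404, 0.1012, 0.2173]
tool_rot: [2.352, 2.081, 0.004]
ft_force: [0.9, 0.5, -4.8]
grip_width: 0.138
grip_force: 15.0
```

Run:
```python
from h import *
st()
a=get_image("scene")
cv2.imwrite("pics/i.png",cv2.convertScaleAbs(cv2.resize(a[110:240,170:310],None,fx=4.5,fy=4.5,interpolation=cv2.INTER_CUBIC),alpha=1.5))
```

```text
9.3 [0.5404 0.1012 0.2173] yaw -7.01 w 12.041387305916897 f 15.024515837430954 [ 0.9  0.5 -4.8] [-0.08 -0.21 -0.03] z [ 0.002  0.001 -1.   ]
```

View pics/i.png

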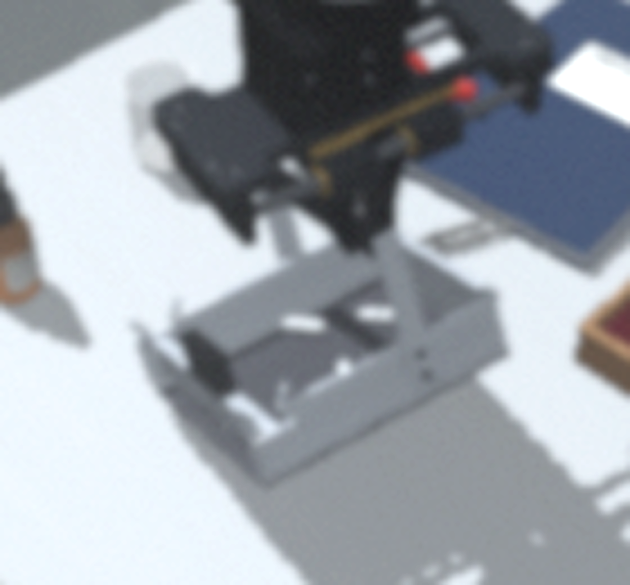

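The tote hangs rolled with its left side down: front-left lip near (150,330), front-right (265,470), and all three stir bars still inside at (305,322), (375,312) and (343,368). The bar is in place and there is no pitch yet. Easing the grip force should let the gate end sag.

send_rows(rows=[{"hand": 0,"x": 0,"y": 0,"z": 0,"roll": 0},{"hand": 0,"x": 0,"y": 0,"z": 0,"roll": 0},{"hand": 0,"x": 0,"y": 0,"z": 0,"roll": 0}], force=11)

```text
time: 9.65
position: [0.5394, 0.1009, 0.2153]
tool_rot: [-2.353, -2.081, 0.001]
ft_force: [-0.1, -0.3, -4.7]
grip_width: 0.139
grip_force: 11.0
```

send_rows(rows=[{"hand": 0,"x": 0,"y": 0,"z": 0,"roll": 0},{"hand": 0,"x": 0,"y": 0,"z": 0,"roll": 0},{"hand": 0,"x": 0,"y": 0,"z": 0,"roll": 0}], force=9)

```text
time: 9.95
position: [0.5396, 0.1009, 0.2157]
tool_rot: [2.353, 2.081, -0.0]
ft_force: [-0.5, 0.1, -4.6]
grip_width: 0.141
grip_force: 8.9
```

Run:
```python
from h import *
st()
a=get_image("scene");cv2.imwrite("pics/raw1.png",a)
```

```text
9.95 [0.5396 0.1009 0.2157] yaw -7.01 w 12.229434060094976 f 8.943103496421827 [-0.5  0.1 -4.6] [-0.21 -0.06 -0.01] z [-0. -0. -1.]
```

send_rows(rows=[{"hand": 0,"x": 0,"y": 0,"z": 0,"roll": 0},{"hand": 0,"x": 0,"y": 0,"z": 0,"roll": 0},{"hand": 0,"x": 0,"y": 0,"z": 0,"roll": 0}], force=7.5)

```text
time: 10.3
position: [0.5396, 0.101, 0.2158]
tool_rot: [2.353, 2.082, 0.0]
ft_force: [-0.1, -0.3, -4.8]
grip_width: 0.142
grip_force: 7.4
```

send_rows(rows=[{"hand": 0,"x": 0,"y": 0,"z": 0,"roll": 0},{"hand": 0,"x": 0,"y": 0,"z": 0,"roll": 0},{"hand": 0,"x": 0,"y": 0,"z": 0,"roll": 0}], force=6.5)

```text
time: 10.6
position: [0.5396, 0.101, 0.2158]
tool_rot: [2.353, 2.081, 0.0]
ft_force: [0.7, -0.1, -4.0]
grip_width: 0.141
grip_force: 6.4
```

Run:
```python
from h import *
st()
a=get_image("scene");cv2.imwrite("pics/raw2.png",a)
b=cv2.imread("pics/raw1.png");print(cv2.absdiff(a,b)[110:240,170:310].mean())
# white blobs within tote region (stir bars)
for im in(b,a):
    g=im[175:215,215:275].min(2);n,l,s,c=cv2.connectedComponentsWithStats((g>115).astype(np.uint8))
    print([(s[i,4],(c[i]+[215,175]).round(1).tolist()) for i in range(1,n) if s[i,4]>4])
```

```text
10.6 [0.5396 0.101  0.2158] yaw -7.01 w 12.30817263948569 f 6.443261437816545 [ 0.7 -0.1 -4. ] [-0.1  -0.05  0.01] z [ 0.  0. -1.]
1.855860805860806
[(np.int32(176), [222.7, 179.3]), (np.int32(23), [253.7, 181.0]), (np.int32(22), [241.2, 188.0]), (np.int32(32), [229.5, 192.6]), (np.int32(27), [230.1, 205.1]), (np.int32(6), [215.7, 213.3])]
[(np.int32(218), [223.5, 179.9]), (np.int32(21), [254.5, 181.7]), (np.int32(22), [242.5, 188.9]), (np.int32(35), [230.7, 193.9]), (np.int32(30), [231.1, 205.6]), (np.int32(9), [216.1, 213.2])]
```

send_rows(rows=[{"hand": 0,"x": 0,"y": 0,"z": 0,"roll": 0},{"hand": 0,"x": 0,"y": 0,"z": 0,"roll": 0},{"hand": 0,"x": 0,"y": 0,"z": 0,"roll": 0}], force=5.5)

```text
time: 10.95
position: [0.5396, 0.101, 0.2158]
tool_rot: [2.353, 2.082, 0.0]
ft_force: [0.2, 0.5, -3.7]
grip_width: 0.142
grip_force: 5.4
```

```bash
cat >> h.py <<'E'
# 6-dof tote fit seen by scene cam: (keypoints mm, pixels)
def fit6(mod,pix,x0,name="scene"):
    mod=np.array(mod)/1000.;pix=np.array(pix,float)
    r=least_squares(lambda p:(proj(name,R.from_rotvec(p[3:]).apply(mod)+p[:3])-pix).ravel(),x0,loss="soft_l1");return r.x,r.fun.reshape(-1,2).round(1)
E
python3 - <<'E'
from h import *
st()
a=get_image("scene");cv2.imwrite("pics/raw3.png",a)
b=cv2.imread("pics/raw2.png");print(cv2.absdiff(a,b)[110:240,170:310].mean())
g=a[175:225,205:285].min(2);n,l,s,c=cv2.connectedComponentsWithStats((g>115).astype(np.uint8))
print([(s[i,4],(c[i]+[205,175]).round(1).tolist()) for i in range(1,n) if s[i,4]>4])
# pose fit from picture i (crop 170,110, x4.5)
P=np.array([(265,485),(507,352),(497,297),(262,437),(135,325)])/4.5+[170,110]-.4
p,r=fit6([(-82,-69,0),(75,-69,0),(75,-69,40),(-67,-69,51),(-67,69,51)],P,[.54,.15,.04,0.3,0,-.12]);print(p.round(3),r.tolist())
M=R.from_rotvec(p[3:]).as_matrix();print("z axis",M[:,2].round(3),"euler zyx",R.from_matrix(M).as_euler("ZYX",degrees=True).round(1))
E
```

```text
10.95 [0.5396 0.101  0.2158] yaw -7.0 w 12.392696879771997 f 5.4435439631924964 [ 0.2  0.5 -3.7] [-0.13 -0.05  0.05] z [ 0. -0. -1.]
0.7943589743589744
[(np.int32(739), [214.7, 196.2]), (np.int32(13), [283.5, 177.4]), (np.int32(22), [254.5, 181.6]), (np.int32(22), [242.5, 188.9]), (np.int32(35), [230.9, 193.8]), (np.int32(52), [281.9, 195.9]), (np.int32(26), [231.2, 205.7])]
[ 0.507  0.094  0.065 -0.28  -0.121 -0.074] [[1.0, 7.7], [0.3, 0.4], [-1.7, -0.0], [-0.2, -1.1], [0.0, -0.6]]
z axis [-0.109  0.28   0.954] euler zyx [ -3.2  -7.4 -15.9]
```

send_rows(rows=[{"hand": 0,"x": 0,"y": 0,"z": 0,"roll": 0},{"hand": 0,"x": 0,"y": 0,"z": 0,"roll": 0},{"hand": 0,"x": 0,"y": 0,"z": 0,"roll": 0}], force=4.7)

```text
time: 11.3
position: [0.5396, 0.101, 0.2158]
tool_rot: [2.353, 2.082, -0.0]
ft_force: [-0.2, -0.2, -3.9]
grip_width: 0.144
grip_force: 4.6
```

```bash
cat >> h.py <<'E'
def chk(new,old):
    st();a=get_image("scene");cv2.imwrite("pics/"+new,a);b=cv2.imread("pics/"+old)
    print("diff",cv2.absdiff(a,b)[110:240,170:310].mean())
    g=a[175:225,205:275].min(2);n,l,s,c=cv2.connectedComponentsWithStats((g>115).astype(np.uint8))
    print([(s[i,4],(c[i]+[205,175]).round(1).tolist()) for i in range(1,n) if 4<s[i,4]<80])
    f=cv2.calcOpticalFlowFarneback(cv2.cvtColor(b,6),cv2.cvtColor(a,6),None,.5,3,15,3,5,1.2,0)
    for n,(u,v) in dict(frontleft=(200,183),frontright=(228,212),backright=(280,182)).items(): print(n,f[v,u].round(1),end=" ")
E
python3 -c "
from h import *
chk('raw4.png','raw3.png')"
```

```text
11.3 [0.5396 0.101  0.2158] yaw -7.0 w 12.496605222819598 f 4.62766201060731 [-0.2 -0.2 -3.9] [-0.05  0.06 -0.  ] z [ 0. -0. -1.]
diff 0.8067582417582417
[(np.int32(21), [254.4, 181.8]), (np.int32(21), [242.7, 189.0]), (np.int32(34), [231.0, 193.8]), (np.int32(26), [230.8, 205.7])]
frontleft [-0.  0.] frontright [-0.1  0. ] backright [-0. -0.]
```

send_rows(rows=[{"hand": 0,"x": 0,"y": 0,"z": 0,"roll": 0},{"hand": 0,"x": 0,"y": 0,"z": 0,"roll": 0},{"hand": 0,"x": 0,"y": 0,"z": 0,"roll": 0}], force=4)

```text
time: 11.65
position: [0.5396, 0.101, 0.2158]
tool_rot: [2.353, 2.082, 0.0]
ft_force: [-0.4, 0.3, -4.3]
grip_width: 0.143
grip_force: 3.9
```

```bash
python3 -c "
from h import *
chk('raw5.png','raw4.png')"
```

```text
11.65 [0.5396 0.101  0.2158] yaw -7.0 w 12.40335062916898 f 3.933723291847855 [-0.4  0.3 -4.3] [-0.02  0.01  0.05] z [ 0. -0. -1.]
diff 0.795915750915751
[(np.int32(21), [254.4, 182.0]), (np.int32(20), [242.5, 189.0]), (np.int32(35), [230.9, 193.9]), (np.int32(24), [230.7, 205.7])]
frontleft [-0. -0.] frontright [0. 0.] backright [-0.   0.1]
```

Run:
```python
import cv2
a=cv2.imread("pics/raw5.png")
cv2.imwrite("pics/j.png",cv2.convertScaleAbs(cv2.resize(a[140:232,185:300],None,fx=6.5,fy=6.5,interpolation=cv2.INTER_CUBIC),alpha=1.5))
```

```text
(no output)
```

View pics/j.png

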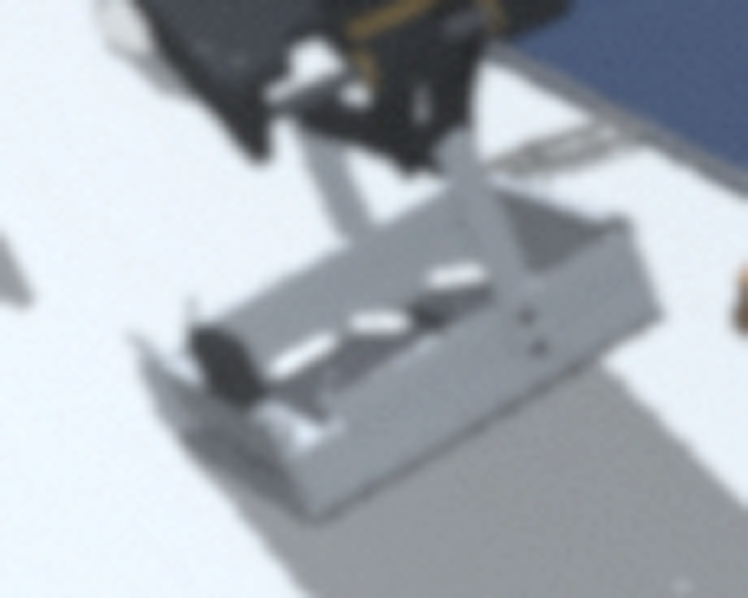

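All three stir bars have slid to the left wall and lie in a row along it at (305,352), (378,322) and (455,275). I'll fit the tote pose from its right-side corners (318,520), (663,317) and (628,222) plus the grip point, then locate the stir bars in the tote frame.

```bash
cat >> h.py <<'E'
H=np.array([22,-45,95])/1000.
def pose(G,mod,pix):
    mod=np.array(mod)/1000.;pix=np.array(pix,float)
    def T(p): q=R.from_euler("ZYX",p[:3],degrees=True);return q,G+np.r_[p[3:]]/1000-q.apply(H)
    def f(p):
        q,t=T(p);return np.r_[(proj("scene",q.apply(mod)+t)-pix).ravel(),p[3:]/1.5,(p[0]+7)/2]
    r=least_squares(f,[-7,0,-20,0,0,0]);q,t=T(r.x);print("euler",r.x.round(1),"res",r.fun[:-4].round(1));return q,t
def infloor(q,t,uv,z=.008):
    c=get_calibration("scene");W=np.array(c["world_from_camera"]);d=q.inv().apply(W[:3,:3]@np.linalg.inv(c["mtx"])@[uv[0],uv[1],1.]);o=q.inv().apply(W[:3,3]-t);return o+d*(z-o[2])/d[2]
E
python3 - <<'E'
from h import *
pix=lambda P:np.array(P)/6.5+[185,140]-.42
q,t=pose(np.array([.5396,.101,.149]),[(-82,-69,0),(75,-69,0),(75,-69,40)],pix([(318,520),(663,317),(628,222)]))
print("t",t.round(3),"zaxis",q.as_matrix()[:,2].round(3))
C=np.array([-62.5,65,3])/1000
for s in [(305,352),(378,322),(455,275)]:
    x=infloor(q,t,pix(s));print((x*1000).round(),"dist",np.linalg.norm(x-[*C[:2],.003])*1000)
for c in [(-82,69,0),(-82,-69,0),(75,69,0)]: print(c,(q.apply(np.array(c)/1000)+t).round(3))
E
```

```text
euler [ -5.1  -2.  -34.2  -0.1  -0.7  -0.6] res [-1.  -0.1  0.5 -0.3  0.1 -0.4]
t [0.52  0.086 0.044] zaxis [0.021 0.563 0.826]
[-14.  71.   8.] dist 48.66519903466937
[15. 60.  8.] dist 77.7343980905927
[55. 64.  8.] dist 117.35951140000535
(-82, 69, 0) [0.445 0.15  0.002]
(-82, -69, 0) [0.432 0.036 0.08 ]
(75, 69, 0) [0.601 0.136 0.008]
```

send_rows(rows=[{"hand": 0,"x": 0,"y": 0,"z": 0,"roll": 0},{"hand": 0,"x": 0,"y": 0,"z": 0,"roll": 0},{"hand": 0,"x": 0,"y": 0,"z": 5,"roll": 0},{"hand": 0,"x": 0,"y": 0,"z": 8,"roll": 0},{"hand": 0,"x": 0,"y": 0,"z": 10,"roll": 0},{"hand": 0,"x": 0,"y": 0,"z": 10,"roll": 0},{"hand": 0,"x": 0,"y": 0,"z": 7,"roll": 0},{"hand": 0,"x": 0,"y": 0,"z": 0,"roll": 0},{"hand": 0,"x": 0,"y": 0,"z": 0,"roll": 0}], force=8)

```text
time: 12.6
position: [0.5397, 0.101, 0.2559]
tool_rot: [2.353, 2.082, 0.001]
ft_force: [-1.1, 0.6, -5.3]
grip_width: 0.141
grip_force: 7.9
```

Run:
```python
from h import *
chk('raw6.png','raw5.png')
# predict where the old pose, moved up 40 mm, would put things
q=R.from_euler("ZYX",[-5.1,-2,-34.2],degrees=True);t=np.array([.52,.086,.044])
p=get_state()["position"];d=p-np.array([.5396,.101,.2158]);print(d)
for c in [(-82,-69,0),(75,-69,0),(75,-69,40),(-14,66,8),(15,60,8),(55,64,8)]:
    w=q.apply(np.array(c)/1000)+t;print(c,proj("scene",w)[0].round(1),"->",proj("scene",w+d)[0].round(1))
```

```text
12.6 [0.5397 0.101  0.2559] yaw -7.0 w 12.290142553994423 f 7.923457745346241 [-1.1  0.6 -5.3] [-0.12 -0.02  0.06] z [ 0.  0. -1.]
diff 13.810934065934067
[(np.int32(20), [242.4, 178.4]), (np.int32(37), [230.2, 183.7]), (np.int32(12), [273.3, 187.5]), (np.int32(20), [230.4, 195.0])]
frontleft [-0.5 -5.1] frontright [ -0.5 -11.4] backright [ 1.1 -9.3] [-1.71756262e-04 -4.58723988e-05  3.97292054e-02]
(-82, -69, 0) [232.6 219.3] -> [231.5 208.5]
(75, -69, 0) [287.  187.9] -> [287.4 176.8]
(75, -69, 40) [281.3 173.2] -> [281.6 161.5]
(-14, 66, 8) [232.5 193.8] -> [231.5 183.6]
(15, 60, 8) [242.7 189. ] -> [242.1 178.7]
(55, 64, 8) [254.7 181.8] -> [254.3 171.4]
```

The lift was rigid with the grip steady, so the lowest corner is now about 42 mm up. Only the third stir bar is too far from the corner, about 117 mm away. I'll grip firmly, rise, then use sharp +x starts and gentle stops so inertia slides the bars toward the gate.

send_rows(rows=[{"hand": 0,"x": 0,"y": 0,"z": 0,"roll": 0},{"hand": 0,"x": 0,"y": 0,"z": 0,"roll": 0},{"hand": 0,"x": -4,"y": 0,"z": 6,"roll": 0},{"hand": 0,"x": -8,"y": 0,"z": 12,"roll": 0},{"hand": 0,"x": -10,"y": 0,"z": 15,"roll": 0},{"hand": 0,"x": -10,"y": 0,"z": 15,"roll": 0},{"hand": 0,"x": -6,"y": 0,"z": 8,"roll": 0},{"hand": 0,"x": -2,"y": 0,"z": 4,"roll": 0},{"hand": 0,"x": 0,"y": 0,"z": 0,"roll": 0}], force=25)

```text
time: 13.55
position: [0.4996, 0.101, 0.3166]
tool_rot: [2.353, 2.082, 0.003]
ft_force: [0.2, 0.3, -3.8]
grip_width: 0.137
grip_force: 24.7
```

send_rows(rows=[{"hand": 0,"x": 49,"y": -6,"z": 0,"roll": 0},{"hand": 0,"x": 49,"y": -6,"z": 0,"roll": 0},{"hand": 0,"x": 42,"y": -5,"z": 0,"roll": 0},{"hand": 0,"x": 34,"y": -4,"z": 0,"roll": 0},{"hand": 0,"x": 26,"y": -3,"z": 0,"roll": 0},{"hand": 0,"x": 18,"y": -2,"z": 0,"roll": 0},{"hand": 0,"x": 10,"y": -1,"z": 0,"roll": 0},{"hand": 0,"x": 4,"y": 0,"z": 0,"roll": 0},{"hand": 0,"x": 0,"y": 0,"z": 0,"roll": 0}])

```text
time: 14.45
position: [0.7318, 0.074, 0.3142]
tool_rot: [-2.353, -2.081, 0.003]
ft_force: [-0.1, 1.1, -5.1]
grip_width: 0.132
grip_force: 25.0
```

send_rows(rows=[{"hand": 0,"x": -4,"y": 0,"z": 0,"roll": 0},{"hand": 0,"x": -10,"y": 1,"z": 0,"roll": 0},{"hand": 0,"x": -18,"y": 2,"z": 0,"roll": 0},{"hand": 0,"x": -26,"y": 3,"z": 0,"roll": 0},{"hand": 0,"x": -34,"y": 4,"z": 0,"roll": 0},{"hand": 0,"x": -42,"y": 5,"z": 0,"roll": 0},{"hand": 0,"x": -49,"y": 6,"z": 0,"roll": 0},{"hand": 0,"x": -49,"y": 6,"z": 0,"roll": 0},{"hand": 0,"x": 0,"y": 0,"z": 0,"roll": 0},{"hand": 0,"x": 0,"y": 0,"z": 0,"roll": 0}])

```text
time: 15.45
position: [0.4979, 0.1013, 0.3164]
tool_rot: [-2.349, -2.083, -0.006]
ft_force: [2.0, -0.8, -4.5]
grip_width: 0.137
grip_force: 25.3
```

Run:
```python
from h import *
st();a=get_image("scene");cv2.imwrite("pics/raw7.png",a)
q=R.from_euler("ZYX",[-5.1,-2,-34.2],degrees=True);t=np.array([.52,.086,.044])
t=t+get_state()["position"]-np.array([.5396,.101,.2158])
for c in [(-82,-69,0),(75,-69,0),(-14,66,8),(15,60,8),(55,64,8)]: print(c,proj("scene",q.apply(np.array(c)/1000)+t)[0].round(1))
u,v=proj("scene",q.apply([0,.06,.008])+t)[0].astype(int)
g=a[v-35:v+40,u-45:u+50].min(2);n,l,s,c=cv2.connectedComponentsWithStats((g>112).astype(np.uint8))
for i in range(1,n):
    if 8<s[i,4]<80: uv=c[i]+[u-45,v-35];print(s[i,4],uv.round(1),(infloor(q,t,uv)*1000).round())
```

```text
15.45 [0.4979 0.1013 0.3164] yaw -6.87 w 11.959382380046028 f 25.277369033492505 [ 2.  -0.8 -4.5] [-0.2  -0.55  0.01] z [ 0.002  0.004 -1.   ]
(-82, -69, 0) [214.9 199.8]
(75, -69, 0) [274.9 166.7]
(-14, 66, 8) [216.9 174.6]
(15, 60, 8) [228.1 169.5]
(55, 64, 8) [241.2 162. ]
13 [270.2 156.8] [ 98. -12.   8.]
40 [218.4 173.9] [-10.  66.   8.]
23 [209.1 179.9] [-39.  58.   8.]
16 [212.2 186.9] [-57.  -4.   8.]
```

The bars moved about 25 mm toward the gate (-14 → -39, 15 → -10). I'll repeat the strokes.

send_rows(rows=[{"hand": 0,"x": 49,"y": -6,"z": 0,"roll": 0},{"hand": 0,"x": 49,"y": -6,"z": 0,"roll": 0},{"hand": 0,"x": 42,"y": -5,"z": 0,"roll": 0},{"hand": 0,"x": 34,"y": -4,"z": 0,"roll": 0},{"hand": 0,"x": 26,"y": -3,"z": 0,"roll": 0},{"hand": 0,"x": 18,"y": -2,"z": 0,"roll": 0},{"hand": 0,"x": 10,"y": -1,"z": 0,"roll": 0},{"hand": 0,"x": 4,"y": 0,"z": 0,"roll": 0},{"hand": 0,"x": 0,"y": 0,"z": 0,"roll": 0}])

```text
time: 16.4
position: [0.7324, 0.0737, 0.3148]
tool_rot: [2.353, 2.081, -0.002]
ft_force: [1.1, 0.1, -5.1]
grip_width: 0.134
grip_force: 24.9
```

send_rows(rows=[{"hand": 0,"x": -4,"y": 0,"z": 0,"roll": 0},{"hand": 0,"x": -10,"y": 1,"z": 0,"roll": 0},{"hand": 0,"x": -18,"y": 2,"z": 0,"roll": 0},{"hand": 0,"x": -26,"y": 3,"z": 0,"roll": 0},{"hand": 0,"x": -34,"y": 4,"z": 0,"roll": 0},{"hand": 0,"x": -42,"y": 5,"z": 0,"roll": 0},{"hand": 0,"x": -49,"y": 6,"z": 0,"roll": 0},{"hand": 0,"x": -49,"y": 6,"z": 0,"roll": 0},{"hand": 0,"x": 0,"y": 0,"z": 0,"roll": 0},{"hand": 0,"x": 0,"y": 0,"z": 0,"roll": 0}])

```text
time: 17.4
position: [0.4979, 0.1013, 0.3165]
tool_rot: [-2.349, -2.083, -0.005]
ft_force: [0.8, 0.2, -5.2]
grip_width: 0.133
grip_force: 25.3
```

send_rows(rows=[{"hand": 0,"x": 49,"y": -6,"z": 0,"roll": 0},{"hand": 0,"x": 49,"y": -6,"z": 0,"roll": 0},{"hand": 0,"x": 42,"y": -5,"z": 0,"roll": 0},{"hand": 0,"x": 34,"y": -4,"z": 0,"roll": 0},{"hand": 0,"x": 26,"y": -3,"z": 0,"roll": 0},{"hand": 0,"x": 18,"y": -2,"z": 0,"roll": 0},{"hand": 0,"x": 10,"y": -1,"z": 0,"roll": 0},{"hand": 0,"x": 4,"y": 0,"z": 0,"roll": 0},{"hand": 0,"x": 0,"y": 0,"z": 0,"roll": 0}])

```text
time: 18.3
position: [0.7323, 0.0738, 0.3151]
tool_rot: [2.352, 2.081, -0.001]
ft_force: [0.5, -0.3, -4.6]
grip_width: 0.128
grip_force: 25.0
```

send_rows(rows=[{"hand": 0,"x": -4,"y": 0,"z": 0,"roll": 0},{"hand": 0,"x": -10,"y": 1,"z": 0,"roll": 0},{"hand": 0,"x": -18,"y": 2,"z": 0,"roll": 0},{"hand": 0,"x": -26,"y": 3,"z": 0,"roll": 0},{"hand": 0,"x": -34,"y": 4,"z": 0,"roll": 0},{"hand": 0,"x": -42,"y": 5,"z": 0,"roll": 0},{"hand": 0,"x": -49,"y": 6,"z": 0,"roll": 0},{"hand": 0,"x": 0,"y": 0,"z": 0,"roll": 0},{"hand": 0,"x": 0,"y": 0,"z": 0,"roll": 0},{"hand": 0,"x": 0,"y": 0,"z": 0,"roll": 0}])

```text
time: 19.3
position: [0.5493, 0.0949, 0.3168]
tool_rot: [2.352, 2.081, 0.005]
ft_force: [1.0, -0.6, -4.8]
grip_width: 0.124
grip_force: 25.6
```

Run:
```python
from h import *
st();a=get_image("scene");cv2.imwrite("pics/raw8.png",a)
q=R.from_euler("ZYX",[-5.1,-2,-34.2],degrees=True);t=np.array([.52,.086,.044])
t=t+get_state()["position"]-np.array([.5396,.101,.2158])
for c in [(-82,-69,0),(75,-69,0),(75,-69,40),(-14,66,8),(15,60,8),(55,64,8)]: print(c,proj("scene",q.apply(np.array(c)/1000)+t)[0].round(1))
u,v=proj("scene",q.apply([0,.06,.008])+t)[0].astype(int);u0,v0=u-50,v-45;print(u0,v0)
g=a[v-35:v+40,u-45:u+50].min(2);n,l,s,c=cv2.connectedComponentsWithStats((g>112).astype(np.uint8))
for i in range(1,n):
    if 8<s[i,4]<80: uv=c[i]+[u-45,v-35];print(s[i,4],uv.round(1),(infloor(q,t,uv)*1000).round())
cv2.imwrite("pics/k.png",cv2.convertScaleAbs(cv2.resize(a[v0:v0+95,u0:u0+125],None,fx=6,fy=6,interpolation=cv2.INTER_CUBIC),alpha=1.5))
```

```text
19.3 [0.5493 0.0949 0.3168] yaw -6.99 w 10.809160643177902 f 25.58807431938476 [ 1.  -0.6 -4.8] [-0.11 -0.37 -0.01] z [ 0.003  0.001 -1.   ]
(-82, -69, 0) [235.4 189.8]
(75, -69, 0) [293.4 157.7]
(75, -69, 40) [287.4 141.6]
(-14, 66, 8) [235.  166.2]
(15, 60, 8) [245.9 161.1]
(55, 64, 8) [258.5 153.8]
190 118
62 [236.7 171.7] [-32.  18.   8.]
14 [237.4 180.4] [-60. -43.   8.]
```

View pics/k.png

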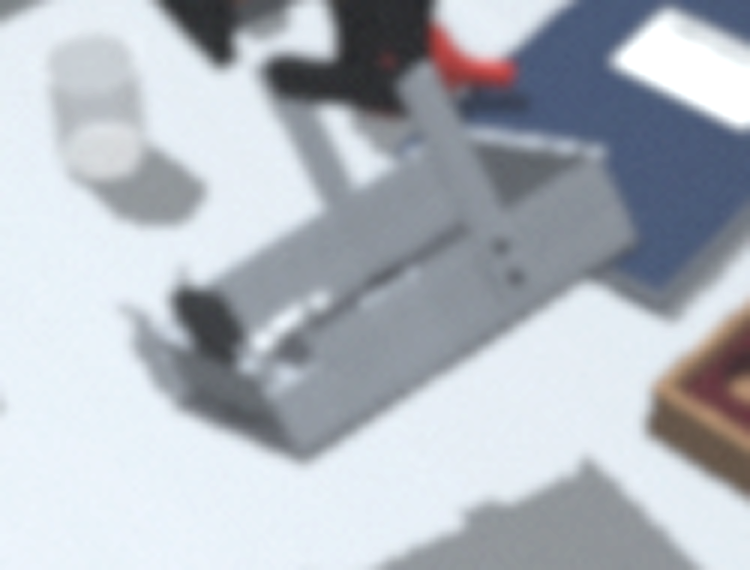

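The stir bars cluster near the gate-left corner at (265,345) and (305,315), with a bright bit at (405,275) that could be the third. The tote's corners are at (303,462), (635,240) and (605,152), so it has also pitched gate-down in the pads. The fingers reading 10.8 mm suggests they now hold only the handle's top, so no more jerks. I'll refit the pose.

Run:
```python
from h import *
pix=lambda P:np.array(P)/6+[190,118]-.42
M=np.array([(-82,-69,0),(75,-69,0),(75,-69,40)])/1000;P=pix([(303,462),(635,240),(605,152)])
G=get_state()["position"]-[0,0,.0665]
def T(p): q=R.from_euler("ZYX",p[:3],degrees=True);return q,G+np.r_[p[3:]]/1000-q.apply(H)
def f(p): q,t=T(p);return np.r_[(proj("scene",q.apply(M)+t)-P).ravel(),p[3:5]/2,p[5]/10,(p[0]+7)/2]
r=least_squares(f,[-7,0,-30,0,0,0]);q,t=T(r.x);print(r.x.round(1),r.fun.round(1),"zaxis",q.as_matrix()[:,2].round(3),"tilt",np.arccos(q.as_matrix()[2,2]))
for s in [(265,345),(305,315),(405,275)]: print((infloor(q,t,pix(s))*1000).round())
print("pred px", [((proj("scene",q.apply(np.array(c)/1000)+t)[0]+.42-[190,118])*6).round() for c in [(-47,60,8),(-17,60,8),(13,60,8),(40,60,8),(55,60,8),(0,-65,40),(-67,69,51)]])
for c in [(-82,69,0),(-82,-69,0),(75,69,0)]: print(c,(q.apply(np.array(c)/1000)+t).round(3))
a=cv2.imread("pics/raw8.png");print(a[118+40:118+68,190+38:190+75].min(2)[::1])if 0 else None
g=a.min(2)
# brightness along left-wall floor line in tote frame
for y in (52,60): print(y,[(x,int(g[tuple(proj("scene",q.apply(np.array([x,y,9])/1000)+t)[0].round().astype(int)[::-1])])) for x in range(-60,72,6)])
```

```text
[ -6.3 -10.6 -31.2   1.3  -1.6 -11.5] [-0.6  0.2  0.8 -0.2 -1.3 -0.4  0.7 -0.8 -1.2  0.3] zaxis [-0.099  0.532  0.841] tilt 0.5717671686965201
[-52.  31.   8.]
[-30.  35.   8.]
[ 8. 12.  8.]
pred px [array([250., 324.]), array([310., 286.]), array([370., 247.]), array([423., 213.]), array([453., 194.]), array([430., 254.]), array([153., 259.])]
(-82, 69, 0) [0.48  0.15  0.082]
(-82, -69, 0) [0.454 0.034 0.152]
(75, 69, 0) [0.634 0.133 0.111]
52 [(-60, 52), (-54, 76), (-48, 109), (-42, 114), (-36, 129), (-30, 114), (-24, 108), (-18, 113), (-12, 98), (-6, 96), (0, 97), (6, 94), (12, 94), (18, 95), (24, 94), (30, 95), (36, 95), (42, 96), (48, 93), (54, 92), (60, 95), (66, 91)]
60 [(-60, 43), (-54, 54), (-48, 96), (-42, 100), (-36, 103), (-30, 105), (-24, 98), (-18, 99), (-12, 98), (-6, 98), (0, 97), (6, 96), (12, 93), (18, 94), (24, 95), (30, 95), (36, 96), (42, 96), (48, 95), (54, 92), (60, 93), (66, 95)]
```

Run:
```python
from h import *
pix=lambda P:np.array(P)/6+[190,118]-.42
M=np.array([(-82,-69,0),(75,-69,0),(75,-69,40),(-67,69,51),(-12+22,69,40),(75,69,40)])/1000
M=M[:4];P=pix([(303,462),(635,240),(605,152),(155,290)])
G=get_state()["position"]-[0,0,.0665]
def T(p): q=R.from_euler("ZYX",p[:3],degrees=True);return q,G+np.r_[p[3:]]/1000-q.apply(H)
def f(p): q,t=T(p);return np.r_[(proj("scene",q.apply(M)+t)-P).ravel(),p[3:5]/2,p[5]/10,(p[0]+7)/3]
r=least_squares(f,[-7,0,-30,0,0,0]);q,t=T(r.x);print(r.x.round(1),r.fun.round(1),"tilt",np.arccos(q.as_matrix()[2,2]))
for s in [(265,345),(305,315),(405,275)]: print((infloor(q,t,pix(s))*1000).round())
print("low",(q.apply([-.082,.069,0])+t).round(3))
a=cv2.imread("pics/raw8.png");g=a.min(2)
# rectified floor + left wall view: rows y, columns x, value brightness at z=9mm
xs=range(-60,72,6)
print("x",list(xs))
for y in (65,60,55,50,45,40,35,30,20,10): print(y,[int(g[tuple(proj("scene",q.apply(np.array([x,y,9])/1000)+t)[0].round().astype(int)[::-1])]) for x in xs])
```

```text
[ -5.   -7.8 -37.1   0.7  -1.1 -11.7] [-0.3 -0.   1.2  0.3 -1.4 -0.4 -0.  -0.1  0.3 -0.5 -1.2  0.7] tilt 0.6602551931437323
[-39.  65.   8.]
[-16.  71.   8.]
[20. 41.  8.]
low [0.47  0.134 0.081]
x [-60, -54, -48, -42, -36, -30, -24, -18, -12, -6, 0, 6, 12, 18, 24, 30, 36, 42, 48, 54, 60, 66]
65 [66, 61, 113, 149, 136, 116, 108, 102, 113, 96, 83, 88, 78, 80, 79, 88, 88, 86, 81, 87, 86, 91]
60 [63, 83, 113, 129, 136, 116, 108, 102, 113, 96, 83, 88, 78, 73, 73, 84, 83, 80, 74, 76, 87, 93]
55 [69, 108, 117, 120, 96, 98, 96, 80, 99, 83, 77, 82, 68, 66, 72, 77, 77, 75, 73, 74, 91, 94]
50 [69, 116, 114, 102, 77, 87, 85, 76, 78, 77, 81, 86, 81, 68, 80, 78, 77, 73, 73, 78, 91, 94]
45 [77, 116, 114, 102, 77, 75, 85, 76, 78, 79, 93, 93, 89, 77, 90, 78, 77, 73, 73, 78, 91, 95]
40 [86, 114, 101, 83, 69, 81, 87, 79, 82, 83, 93, 93, 89, 92, 90, 80, 82, 84, 78, 85, 93, 94]
35 [73, 106, 99, 78, 70, 87, 90, 84, 88, 91, 108, 101, 99, 101, 93, 87, 87, 90, 82, 91, 93, 95]
30 [76, 106, 99, 78, 69, 91, 94, 95, 92, 101, 106, 103, 102, 107, 98, 91, 91, 92, 90, 94, 95, 95]
20 [89, 109, 120, 73, 80, 96, 95, 97, 97, 104, 104, 101, 100, 103, 96, 95, 92, 92, 90, 91, 95, 93]
10 [100, 122, 116, 88, 91, 97, 96, 97, 98, 99, 99, 98, 98, 97, 96, 96, 94, 92, 87, 87, 94, 95]
```

The refit shows about 0.66 rad tilt. The white bars sit at tote x ≈ -48…-8 against the left wall, and the wall floor at x > 0 is dark, so nothing is left behind there. I'll hold still to check that the grip isn't creeping.

send_rows(rows=[{"hand": 0,"x": 0,"y": 0,"z": 0,"roll": 0},{"hand": 0,"x": 0,"y": 0,"z": 0,"roll": 0},{"hand": 0,"x": 0,"y": 0,"z": 0,"roll": 0},{"hand": 0,"x": 0,"y": 0,"z": 0,"roll": 0},{"hand": 0,"x": 0,"y": 0,"z": 0,"roll": 0},{"hand": 0,"x": 0,"y": 0,"z": 0,"roll": 0},{"hand": 0,"x": 0,"y": 0,"z": 0,"roll": 0},{"hand": 0,"x": 0,"y": 0,"z": 0,"roll": 0},{"hand": 0,"x": 0,"y": 0,"z": 0,"roll": 0},{"hand": 0,"x": 0,"y": 0,"z": 0,"roll": 0}])

```text
time: 20.35
position: [0.5486, 0.095, 0.3158]
tool_rot: [2.353, 2.082, 0.0]
ft_force: [0.3, -0.9, -4.5]
grip_width: 0.128
grip_force: 25.1
```

Run:
```python
from h import *
st();a=np.mean([get_image("scene").astype(float) for _ in range(8)],0);cv2.imwrite("pics/raw9.png",a)
b=cv2.imread("pics/raw8.png")
f=cv2.calcOpticalFlowFarneback(cv2.cvtColor(b,6),cv2.cvtColor(a.astype(np.uint8),6),None,.5,3,15,3,5,1.2,0)
for u,v in[(213,172),(240,193),(293,150),(260,165)]: print((u,v),f[v,u].round(2))
# noise-free whiteness map, full-res region of the gate-left corner
print("cols 226-262");
for v in range(160,182): print(v,a[v,226:262].min(1).astype(int))
# any loose stir bar on the bench: changes wrt the first picture are not stored, look at tote-floor hue
```

```text
20.35 [0.5486 0.095  0.3158] yaw -7.01 w 11.09815715348721 f 25.112029840238392 [ 0.3 -0.9 -4.5] [-0.08 -0.07 -0.02] z [ 0.  0. -1.]
(213, 172) [-1.79  0.17]
(240, 193) [-1.87  0.1 ]
(293, 150) [-0.93  1.82]
(260, 165) [-1.12  0.39]
cols 226-262
160 [153 152 148 143 135 126 114 107 102 100  99  97  96  95  96  96  96  95
  94  95  95  94  94  94  93  94  94  94  94  92  90  86  83  78  76  77]
161 [150 145 139 129 118 109 102  99  99  99  98  96  95  95  95  96  96  95
  95  95  96  96  95  94  93  93  92  92  90  88  85  82  80  79  81  86]
162 [141 131 121 112 105 101  99  98  97  97  97  96  95  95  96  96  96  97
  96  96  96  96  95  94  93  91  90  88  84  82  83  87  91  92  91  93]
163 [124 114 107 102 100  99  98  96  96  97  97  97  96  96  96  96  97  97
  97  96  96  96  95  93  91  87  83  78  77  83  95 103 105 102  97  95]
164 [108 102 100  99  99  98  97  96  96  97  97  97  96  96  96  96  97  97
  96  96  95  95  94  91  86  80  74  73  79  93 107 110 106 102  98  95]
165 [ 99  99  98  98  98  97  96  96  96  97  97  97  97  97  97  98  97  97
  96  95  94  93  90  
[... 1885 characters left out ...]
122 116 107 101  99  97  91  86  89  97 102 105 103  99
  96  95  95  95  95  95  95  95  96  96  97  98  98  98  97  96  95  94]
179 [ 66  82 102 114 114 109 104 104 111 117 114 109 109 111 111 105 103  99
  96  95  95  95  95  95  96  96  96  97  97  97  98  97  96  95  94  92]
180 [ 69  76  85  90  92  94  98 104 115 125 127 122 116 111 106 102 100 100
  97  96  95  96  96  96  97  97  97  96  97  96  96  96  95  93  93  97]
181 [ 70  71  73  74  77  84  94 105 116 124 124 117 109 103 101 100 100  99
  96  94  95  96  96  96  97  97  97  96  95  95  94  92  93  97 106 117][ WARN:0@3.867] global loadsave.cpp:1063 imwrite_ Unsupported depth image for selected encoder is fallbacked to CV_8U.
```

Three separate white blobs show at (231,175), (235,172) and (241,168), all at the gate-left corner, so all three bars are within 85 mm. One last check for creep.

send_rows(rows=[{"hand": 0,"x": 0,"y": 0,"z": 0,"roll": 0},{"hand": 0,"x": 0,"y": 0,"z": 0,"roll": 0},{"hand": 0,"x": 0,"y": 0,"z": 0,"roll": 0},{"hand": 0,"x": 0,"y": 0,"z": 0,"roll": 0},{"hand": 0,"x": 0,"y": 0,"z": 0,"roll": 0}])

```text
time: 21.25
position: [0.5486, 0.095, 0.3158]
tool_rot: [2.353, 2.081, 0.0]
ft_force: [-0.2, -0.3, -4.2]
grip_width: 0.128
grip_force: 25.1
```

Run:
```python
from h import *
st();a=np.mean([get_image("scene").astype(float) for _ in range(4)],0).astype(np.uint8);b=cv2.imread("pics/raw9.png")
f=cv2.calcOpticalFlowFarneback(cv2.cvtColor(b,6),cv2.cvtColor(a,6),None,.5,3,15,3,5,1.2,0)
for u,v in[(213,172),(240,193),(293,150),(260,165),(232,174)]: print((u,v),f[v,u].round(2))
u=lambda p:unproj("top",np.array(p)/1.5,0)
bl=proj("scene",[.575,.355,.03])[0];print("beaker px",bl.round(),"flow",f[int(bl[1]),int(bl[0])])
```

```text
21.25 [0.5486 0.095  0.3158] yaw -7.01 w 11.145633470201387 f 25.10706093200169 [-0.2 -0.3 -4.2] [-0.08 -0.05  0.02] z [ 0. -0. -1.]
(213, 172) [0.05 0.1 ]
(240, 193) [-0.01  0.02]
(293, 150) [ 0.01 -0.02]
(260, 165) [ 0.01 -0.01]
(232, 174) [0.04 0.02]
beaker px [204. 137.] flow [ 0.01142316 -0.02286247]
```

Everything is still, so I'm handing in.

```bash
python3 -c "
from bench import close_job;print(close_job())"
```

```text
the job is handed in; nothing more can be done
None
```

I handed the job in at about 21 s, with no verdict shown: the gate bar looked seated in both slots, the tote hung still in the gripper about 80 mm above the bench at roughly 0.65 rad tilt, and all three stir bars looked to be in the gate-end corner on the beaker side, though the grip had slipped about 12 mm on the handle before it held steady.

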